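# Set a board fixture's sliding rail to its index, backlash taken up

### The job

Set the sliding rail of the circuit-board fixture to its index clip with the play of its worn screw taken up: wind the crank counter-clockwise (seen from above), past the clip, until you feel the rail come up firmly against its end stop, then wind clockwise until the pointer lines up with the clip, the last movement clockwise, and leave the crank there. Then swing the clamp lever on the rail fully home to its stop. Work crank and lever by feel without forcing them (keep under 20 N), and leave the other things on the bench alone.

Things in the scene. Friction and masses are not known exactly. Their poses are not given: they have to be found in the camera images.
- fixture: Fixed aluminium board fixture, base plate 180 (x) x 330 (y) x 12 mm, bolted down; origin at the centre of its underside. Its y axis is the travel of the sliding rail: +y, towards the grey gearbox, is opening. A fixed rail, a screw and two rods (none higher than 50 mm) lie on the plate, and a small loose circuit board rests on it. Everything on it but the crank is lower than 100 mm.
- hub (a point): Point on the crank's vertical axis, 92 mm above the bench, level with the underside of the crank arm, over the gearbox at the fixture's +y end. One turn of the crank moves the rail 16 mm; counter-clockwise from above moves it to +y (opening). Driving it takes about 5 N at the handle, about 1 N while it crosses its free play.
- handle (a point): Point on the axis of the crank's upright revolving handle, 48 mm from the crank axis, 136 mm above the bench and 22 mm below the handle's top. The handle is a black cylinder 22 mm in diameter and 52 mm tall (from 106 to 158 mm above the bench); its sleeve spins freely, so the hand need not turn with it. Under it is a flat steel crank arm, 22 mm wide, whose top is 103 mm above the bench.
- crank (a joint): Where the crank stands within its free play on the screw (the backlash), rad, counter-clockwise positive: 0 = bearing on the clockwise (closing) flank, where turning clockwise drives the rail at once; 0.9 = bearing on the counter-clockwise (opening) flank. In between the crank turns without moving the rail. It stays where it is left.
- flex_r (a joint): Sideways give of the handle in the rubber bush at its foot, along the crank arm, m: 0 at rest, positive away from the crank axis, 1 mm for each 5 N of side force on the handle. More than 5 mm (25 N) either way means that the crank is being forced. It reads too roughly to steer by: the force on the tool tells more.
- flex_t (a joint): The same across the crank arm, positive counter-clockwise; about 1 mm while driving. Opening ends at a hard end stop inside the screw, 7 to 18 mm past the index clip, which does not show and can only be felt: the crank stops dead there and the force at the handle rises within a few millimetres; 8 N or more across the arm is firmly against it, and 25 N is forcing it.
- pointer (a point): Top of the sliding rail's pointer, an upright steel fin 3 mm thick at the rail's +x end, 65 mm above the bench. It moves along the fixture's y; it starts 4 to 25 mm on the -y side of the index clip. The screw holds the rail where it is left.
- index_fin (a point): Top of the index clip's upright fin, 3 mm thick, on a dark steel clip set on the scale bar along the fixture's +x side. The pointer passes 17 mm beside it; the pointer lines up when both have the same y along the fixture. The clip's axes are parallel to the fixture's.
- pivot (a point): Point on the vertical axis of the clamp lever, on top of the sliding rail, 67 mm above the bench; travels with the rail.
- clamp_knob (a point): Centre of the clamp lever's upright black knob, a cylinder 16 mm in diameter from 62 to 94 mm above the bench (this point at 79 mm), 62 mm from the pivot, on the robot's side of the rail. The lever rod is 10 mm thick, its axis 64 mm above the bench.
- clamp (a joint): Angle of the clamp lever, rad: 0 open (as it starts, the knob on the +y side), 1.2 against its stop = home; counter-clockwise from above, so the knob travels about 70 mm towards the fixture's -y. About 2.5 N along its circle moves it; it stays where it is left. Its stop is hard; over 25 N on the lever is forcing it.
- board: Small green circuit board lying on the fixture's plate, 85 x 36 x 4 mm; a bystander, to be left alone (origin under its centre).
- driver: Screwdriver, 160 mm, lying before the fixture; a bystander, to be left alone (origin under its centre).
- spool: Aluminium spool, 54 mm in diameter, 38 mm tall, beyond the fixture; a bystander, to be left alone (origin under its centre).
- flux: Jar, 44 mm in diameter, 85 mm tall; a bystander, to be left alone (origin under its centre).
- parts_tray: Blue divided tray with chips, 120 x 170 x 30 mm; a bystander, to be left alone (origin under its centre).
- brush: Brush, 150 mm; a bystander, to be left alone (origin under its centre).
- panel: Green board panel, 100 x 160 x 4 mm; a bystander, to be left alone (origin under its centre).

How it is judged:
On the way, in this order (a step that is already met when the one before it is completed fails the run):
1. the rail has been opened past the index clip and pressed firmly against its end stop (7 N or more at the handle: 1.4 mm of give, counter-clockwise), the clamp still open (y of pointer in the frame of index_fin above 0.004 m and value of joint flex_t above 0.0014 m and value of joint clamp below 0.5 rad), for 0.05 s.
2. the pointer is back in line with the clip within 2 mm, the crank bearing on its closing flank (free play under 0.15 rad), the clamp still open (y of pointer in the frame of index_fin between -0.002 and 0.002 m and value of joint crank below 0.15 rad and value of joint clamp below 0.5 rad), for 0.2 s.
3. the clamp lever is home (y of pointer in the frame of index_fin between -0.002 and 0.002 m and value of joint crank below 0.15 rad and value of joint clamp above 1.1 rad), for 0.2 s.
At the end, for the whole second after the job is handed in: The pointer is in line with the index clip within 2 mm along the fixture, the crank bears on its clockwise (closing) flank with less than 0.15 rad of free play, and the clamp lever is home (over 1.1 of 1.2 rad) (all of step 3); the robot touches nothing.
It fails at once if the crank is forced: its handle is pushed over 5 mm (25 N) sideways in its bush (value of joint any of flex_r, flex_t above 0.005 m or value of joint any of flex_r, flex_t below -0.005 m).
It fails at once if the clamp lever is forced: over 25 N (contact force between the arm and clamp above 25 N).
It fails at once if a bystander is moved more than 15 mm (distance of any of board, driver, spool, flux, parts_tray, brush, panel from where it was at the start of the episode above 0.015 m).
It also fails if it takes over 70 s, if anything falls off the work surface, if the arm or the gripper's body presses on something with over 40 N, if the wrist force passes 120 N, or if a joint passes its speed limit or range.

### The arm

A 6-joint arm with a two-finger parallel gripper is mounted at the origin on the work surface. World frame = base frame: x ahead of the robot, y to its left, z up, the work surface at z = 0. Lengths are in m, angles in rad, forces in N, time in s.
With the tool pointing down it reaches from about 0.375 to 0.75 m from the base axis. Payload 9 kg.
Tool frame: the origin (TCP) lies at the very end of the fingers, on their centre line; the grasp point (between the pads) lies 19 mm behind it (env.tcp_to_grasp is the distance from the TCP to the grasp point, in m); z points along the fingers, y is the line along which they close (so a half turn about z gives the same grasp; the last joint's range is limited). The gripper opens to 85 mm and grips with 20 to 120 N. Pads are 22 mm wide; open, the fingers measure 114 mm over their backs; the gripper's body (76 mm by 85 mm) begins 54 mm behind the grasp point. The pads swing forward as they close: fully open they stand 13 mm farther back than shut.
Start: joints at [0.912, 0.104, 0.097, 1.564, 0, 1.353], TCP at [0.256, 0.543, 0.231] pointing down, gripper open.
Joint ranges: [-2.99, 2.99], [-0.84, 1.86], [-1.1, 1.16], [-1.84, 2.11], [-1.51, 1.56], [-3.14, 3.14]. Speed limits (rad/s): [2.22, 2.22, 2.57, 3.14, 3.14, 3.14].

### API

Orientations are given as a rotation vector (axis times angle).
In Python, from workcell import env, command_gripper, planner, imaging, hand_in gives the robot as it stands. The module is installed in compiled form; this text tells all that it offers. Calls block until the motion is done:
- env.move_to(position, orientation): joint-space move of the TCP to a pose.
- env.move_l(position, feed=0.15, rot=None, max_force=None): straight line of the TCP; rot=None keeps the orientation; feed is the mean speed in m/s. With max_force (N) it stops when the force on the tool has changed by that much, and returns True; else False.
- env.move_joints(angles): joint-space move.
- command_gripper(opening, f_grip=None): finger opening in m; f_grip is the grip in N (None keeps the last); returns when the fingers have stopped.
- env.pause(seconds).
- planner.ik(position, orientation): joint angles nearest the present ones, or None.
- env.observe(): the state.
- imaging.camera(name): name is "side" or "top"; returns (picture, depth): 400x640x3 uint8, blue, green, red; 400x640 float32, m along the optical axis (not along the pixel's ray), 0 where there is no reading.
- imaging.camera_info(name): a dict with "fx", "fy", "cx", "cy" (pixels), "origin" and "orientation" of the camera in the world. Camera axes: x right, y down, z forward; pixel columns grow to the right and rows downward; lengths in m; the calibration is good to about 2 mm. A picture is of the moment at which its call begins. camera_info takes no time and is no camera call.
A pose or a line that the arm cannot do raises env.Unreachable and nothing moves.
- hand_in(): hands the job in; it is judged then, once.
The state is a dict: "time": time; "joints": joint angles; "qd": joint speeds; "joint_efforts": joint torques, N m; "eef_pos": TCP position; "tcp_rot": TCP orientation; "force": force on the tool from outside, world axes, zero at the start; "torque": the same for the moment, N m; "gripper_width": finger opening in m; "gripper_force": force on a finger pad.
Only numpy, scipy, OpenCV 4.12 (cv2) and the standard library are available. Lean on these libraries where they do the work, as an engineer would, in place of code of your own. Each camera call takes 0.05 s, during which the arm holds its last target. There are 200 camera calls.

## Working session

There is one attempt and no reset: what is moved stays moved. The work goes in short steps, each a Python script; the robot and the scene stay as the last script left them, time stands still between calls to the robot, and variables do not carry over. Pictures are saved under pics/ and viewed, at most 10 in all, crops included, and the job is handed in when it is done.

```bash
mkdir -p pics
python3 - <<'E'
from workcell import env, imaging
import cv2,numpy as np
for n in("top","side"):
    p,d=imaging.camera(n); cv2.imwrite(f"pics/{n}0.png",p); np.savez(f"{n}0.npz",p=p,d=d); print(n,imaging.camera_info(n))
o=env.observe();print(o["time"],o["eef_pos"],o["tcp_rot"],o["force"],o["gripper_width"],env.tcp_to_grasp)
E
```

```text
top {'fx': 476.50255415211234, 'fy': 476.50255415211234, 'cx': 324.9092831262188, 'cy': 202.29493155809723, 'origin': array([ 0.29694706, -0.03427599,  1.52404965]), 'orientation': array([-2.11916001,  2.12942351, -0.20077353])}
side {'fx': 394.18955529700895, 'fy': 394.18955529700895, 'cx': 327.54897570141304, 'cy': 204.6054635752329, 'origin': array([ 0.04590728, -0.53129525,  0.87634968]), 'orientation': array([-2.22266986,  0.96614331, -0.37307647])}
0.1 [0.25579513 0.54241289 0.23060613] [-6.86698045e-01 -3.06510449e+00  1.70859689e-03] [ 0.48803856 -0.75005832 -0.13884113] 0.08475950618431344 0.0187
```

View pics/top0.png

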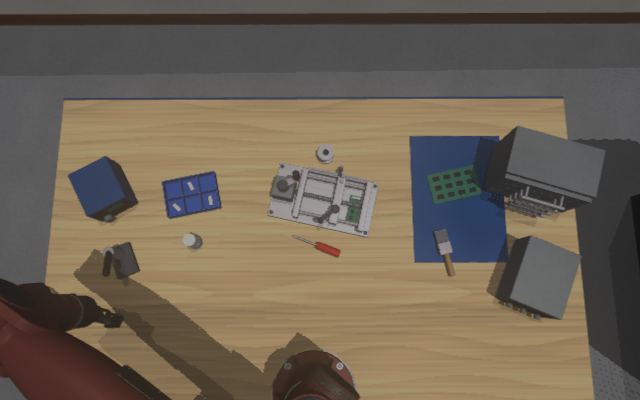

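View pics/side0.png

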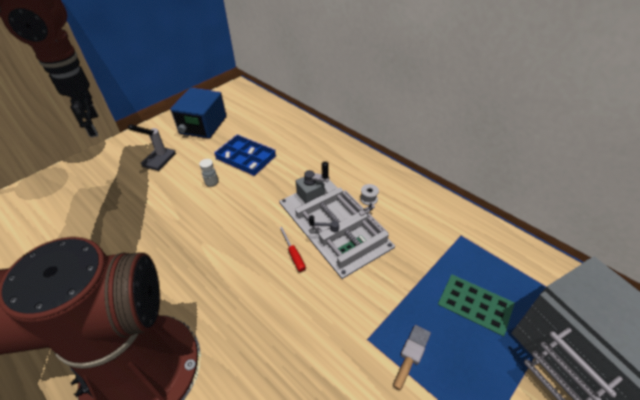

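The top view shows the fixture at about (270-378, 165-235), with the gearbox and crank on its left, the driver in front and the spool behind. The side view shows it at (280-395, 160-278). I'll enlarge both.

Run:
```python
import cv2,numpy as np
t=np.load("top0.npz")["p"][155:245,260:385]; s=np.load("side0.npz")["p"][150:285,270:405]
cv2.imwrite("pics/t1.png",cv2.resize(t,None,fx=6.4,fy=6.4,interpolation=cv2.INTER_CUBIC))
cv2.imwrite("pics/s1.png",cv2.resize(s,None,fx=4.4,fy=4.4,interpolation=cv2.INTER_CUBIC))
```

```text
(no output)
```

View pics/t1.png

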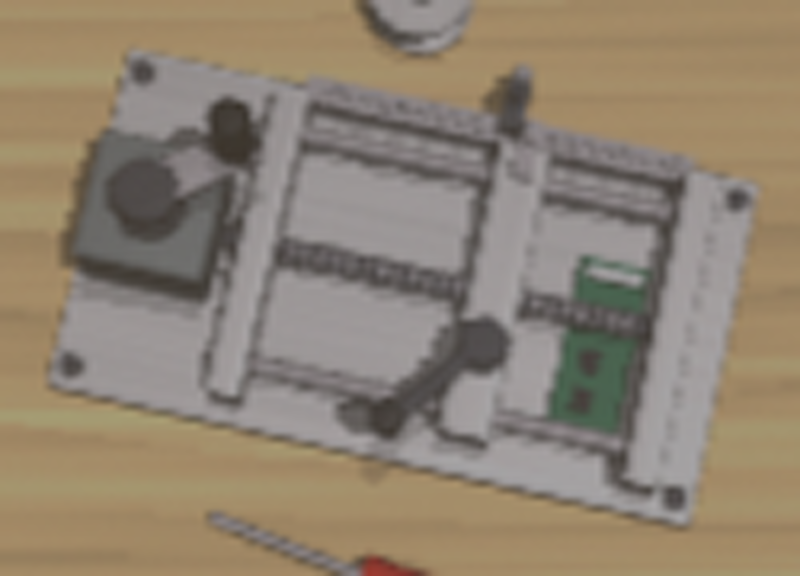

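View pics/s1.png

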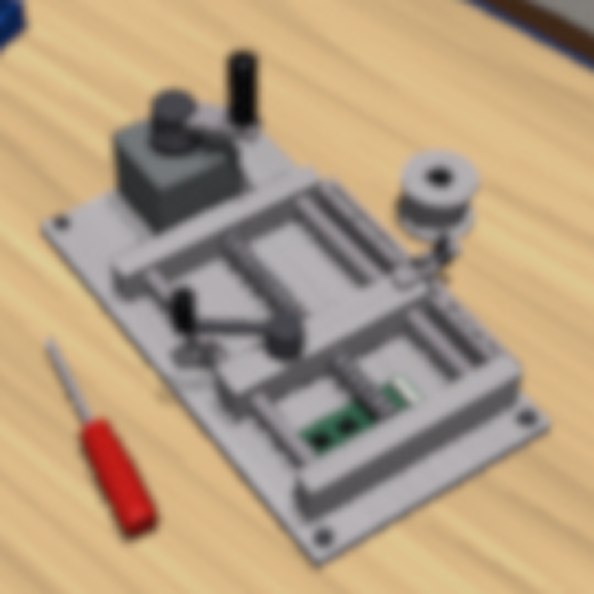

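```bash
cat > h.py <<'E'
import numpy as np,cv2
from scipy.spatial.transform import Rotation as R
from workcell import env, imaging, command_gripper, planner, hand_in
C={n:imaging.camera_info(n) for n in("top","side")}
def ray(n,u,v):
    c=C[n];return c["origin"],R.from_rotvec(c["orientation"]).apply([(u-c["cx"])/c["fx"],(v-c["cy"])/c["fy"],1])
def at_z(n,u,v,z):
    o,d=ray(n,u,v);return o+d*(z-o[2])/d[2]
def proj(n,P):
    c=C[n];q=R.from_rotvec(c["orientation"]).inv().apply(np.asarray(P)-c["origin"])
    return np.c_[c["fx"]*q[...,0]/q[...,2]+c["cx"],c["fy"]*q[...,1]/q[...,2]+c["cy"]]
T=lambda u,v:((u+.5)/6.4-.5+260,(v+.5)/6.4-.5+155)
S=lambda u,v:((u+.5)/4.4-.5+270,(v+.5)/4.4-.5+150)
# fixture pose from plate corners (+y-end = image left; +x = image up)
loc=np.array([[.09,.165],[-.09,.165],[-.09,-.165],[.09,-.165]])
def fit(W):
    m=W.mean(0);a=loc;b=W-m
    th=np.arctan2((a[:,0]*b[:,1]-a[:,1]*b[:,0]).sum(),(a*b).sum());return m,th
Wt=np.array([at_z("top",*T(*p),.012)[:2] for p in[(125,52),(50,385),(690,522),(757,185)]])
M,TH=fit(Wt)
RF=np.array([[np.cos(TH),-np.sin(TH)],[np.sin(TH),np.cos(TH)]])
fx=lambda p:RF.T@(np.asarray(p)[:2]-M)          # world->fixture
def wd(x,y,z): return np.r_[M+RF@[x,y],z]         # fixture->world
def grab(n,k): return np.mean([imaging.camera(n)[0].astype(np.float32) for _ in range(k)],0)
def rect(n,img,x0,x1,y0,y1,z,s=4000):
    # rows: x decreasing downward; cols: y decreasing rightward
    X,Y=np.meshgrid(np.arange(x1,x0,-1/s),np.arange(y1,y0,-1/s),indexing="ij")
    P=np.c_[(M+np.c_[X.ravel(),Y.ravel()]@RF.T),np.full(X.size,z)]
    uv=proj(n,P).astype(np.float32).reshape(*X.shape,2)
    return cv2.remap(img,uv[...,0],uv[...,1],cv2.INTER_CUBIC)
E
python3 - <<'E'
from h import *
print("fix",M,TH); print("resid mm",1e3*(np.array([fx(w) for w in Wt])-loc).round(4))
Ws=np.array([at_z("side",*S(*p),.012)[:2] for p in[(40,230),(318,565),(550,428)]])
print("side corners in fix",[fx(w).round(4) for w in Ws])
for nm,t,s,z in[("handle",(230,112),(242,60),.158),("knob",(385,408),(182,294),.094),("pivot",(484,335),(287,325),.075)]:
    a=at_z("top",*T(*t),z);b=at_z("side",*S(*s),z);print(nm,a[:2],b[:2],fx(a),fx(b))
print("hub",fx(at_z("top",*T(143,185),.115)),fx(at_z("side",*S(172,100),.115)))
for n in("top","side"):
    im=grab(n,8);np.save(n+"1.npy",im)
    r=rect(n,im,.05,.13,-.06,.04,.065,6000);cv2.imwrite(f"pics/r_{n}.png",np.clip(r*1.3,0,255))
a=cv2.imread("pics/r_top.png");b=cv2.imread("pics/r_side.png");o=np.vstack([a,b])
cv2.imwrite("pics/r1.png",cv2.resize(o,None,fx=.62,fy=.62)if o.shape[0]>960 else cv2.resize(o,(o.shape[1]*6//10,o.shape[0]*6//10)));print(o.shape)
E
```

```text
fix [ 0.59362167 -0.03088074] -0.21577493245876753
resid mm [[-1.6  0.6]
 [ 2.2 -1.8]
 [ 1.7  0.7]
 [-2.3  0.6]]
side corners in fix [array([-0.0899,  0.1566]), array([-0.0903, -0.1697]), array([ 0.0857, -0.1713])]
handle [0.64620945 0.04900052] [0.64127238 0.04428563] [0.03426538 0.08928816] [0.03045227 0.08362555]
knob [ 0.51764867 -0.02153155] [ 0.51494915 -0.02467934] [-0.07621295 -0.00713377] [-0.07817592 -0.01078654]
pivot [ 0.55598702 -0.06925218] [ 0.55183013 -0.07660675] [-0.02854643 -0.04553939] [-0.03103229 -0.05361342]
hub [0.00106278 0.12664278] [-0.00169114  0.11829682]
(960, 600, 3)[ WARN:0@5.420] global loadsave.cpp:1063 imwrite_ Unsupported depth image for selected encoder is fallbacked to CV_8U.
```

View pics/r1.png

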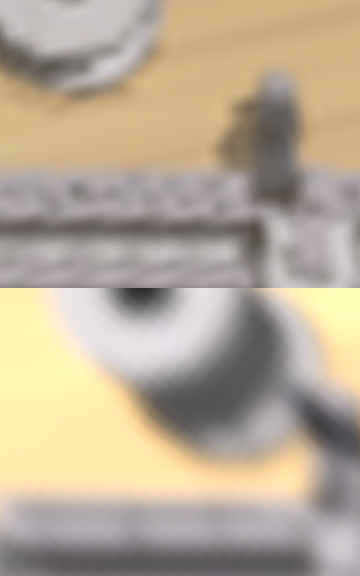

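The rectified views show the clip fin at about (283, 90) in the top half. The rail's pointer is weakly resolved at about (300, 215). The two cameras disagree by about 6 mm, so I'll calibrate them against the gripper while it hovers above the handle.

```bash
cat >> h.py <<'E'
def down(a):
    y=np.array([np.cos(a),np.sin(a),0]);z=np.array([0,0,-1.]);x=np.cross(y,z)
    return R.from_matrix(np.c_[x,y,z]).as_rotvec()
E
python3 - <<'E'
from h import *
a=np.radians(30.5);P=[.644,.0465,.21]
for b in(a,a+np.pi):
    q=planner.ik(P,down(b)); print(b,q)
best=min((b for b in(a,a+np.pi) if planner.ik(P,down(b)) is not None),key=lambda b:abs(planner.ik(P,down(b))[5]))
env.move_to(P,down(best)); o=env.observe();print(best,o["time"],o["eef_pos"],o["force"],o["gripper_width"])
t=o["eef_pos"];y=np.array([np.cos(a),np.sin(a),0])
tips=[t+s*.042*y+np.array([0,0,.013]) for s in(1,-1)]
O=[]
for n in("top","side"):
    im=np.clip(grab(n,4),0,255).astype(np.uint8);np.save(n+"2.npy",im)
    c=proj(n,[t])[0].round().astype(int);x0,y0=c[0]-40,c[1]-50
    k=6;r=cv2.resize(im[y0:y0+95,x0:x0+65],None,fx=k,fy=k,interpolation=cv2.INTER_CUBIC)
    for p in proj(n,[*tips]):
        u=tuple(int(round((p[i]-(x0,y0)[i]+.5)*k-.5)) for i in(0,1));cv2.drawMarker(r,u,(0,0,255),0,9,1)
    print(n,x0,y0,proj(n,[t,*tips]).round(1).tolist());O.append(r)
cv2.imwrite("pics/hov.png",np.hstack(O))
E
```

```text
0.5323254218582705 [-0.13001262  0.24233941  0.21140268  1.53985959  0.          0.90845828]
3.6739180754480634 [-0.13001262  0.24233941  0.21140268  1.53985959  0.         -2.23313437]
0.5323254218582705 3.15 [0.64388539 0.04754493 0.21013168] [-0.70161585  0.08950604  0.24154283] 0.08568229225389962
top 255 118 [[294.9, 168.3], [287.2, 154.8], [302.2, 179.6]]
side 284 97 [[324.2, 147.4], [327.6, 134.2], [320.5, 153.5]]
```

View pics/hov.png

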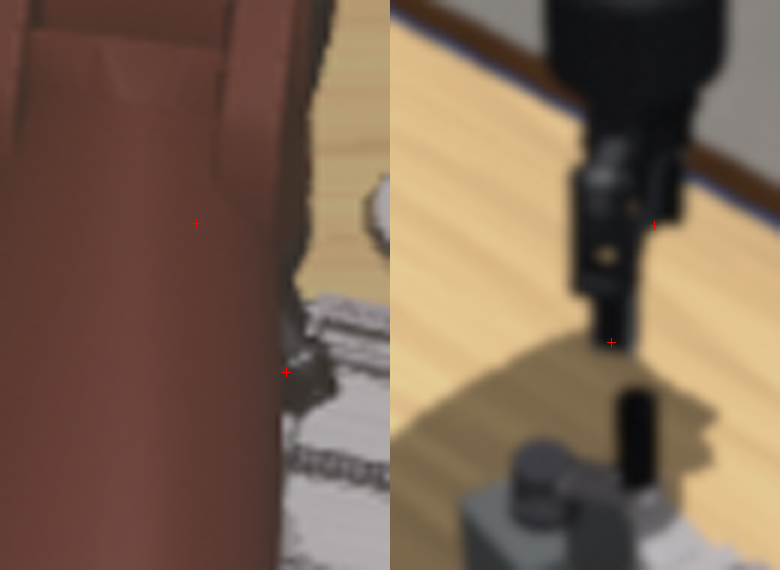

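Run:
```python
from h import *
o=env.observe();t=o["eef_pos"]
p=proj("side",[[t[0],t[1],.158]])[0];off=np.array([8/6,0])
h=np.array([284+(637-390+.5)/6-.5,97+(395+.5)/6-.5])
H=at_z("side",*(h-off),.158);print("pred",p,"meas",h,"handle",H)
P=np.r_[H[:2],t[2]]
env.move_l(P,feed=.1);f0=env.observe()["force"]
print(env.move_l([P[0],P[1],.117],feed=.1,max_force=6))
f1=env.observe()["force"]
command_gripper(.03,20);print(env.observe()["gripper_width"],env.observe()["force"])
command_gripper(0.0,20);env.pause(.2);o=env.observe();print(f0,f1,o["time"],o["eef_pos"],o["force"],o["gripper_width"],o["gripper_force"])
```

```text
pred [324.6598041  162.39344309] meas [324.75       162.41666667] handle [0.64156554 0.04913361 0.158     ]
False
0.030017275027541437 [-0.01721246  0.36938509  0.05602529]
[ 0.05033057 -0.29326531 -0.49309373] [ 0.50942793 -0.76968082 -0.52229144] 5.8833 [0.64162402 0.04912946 0.11707592] [ 0.61384208 -0.31605318  0.06081848] 0.02140132716027657 22.146867003757507
```

```bash
cat >> h.py <<'E'
import json
F0=np.array([0.3,-0.4,-0.2])
class Crank:
    def __init__(s,c): s.c=np.array(c,float); s.log=[]
    def state(s):
        o=env.observe();p=o["eef_pos"][:2]-s.c;r=p/np.hypot(*p);t=np.array([-r[1],r[0]])
        f=(o["force"]-F0)[:2];return np.arctan2(p[1],p[0]),f@r,f@t,o["time"],r
    def step(s,d,feed,lim,z=.117):
        """advance d rad from the present angle; stop near |Ft|=lim"""
        th,fr,ft,_,r=s.state()
        s.c+=.6*np.clip(fr/5000,-.001,.001)*r
        g=th+d;P=np.r_[s.c+.048*np.array([np.cos(g),np.sin(g)]),z]
        hit=env.move_l(P,feed=feed,max_force=max(2.5,lim-max(0,-ft*np.sign(d))))
        q=s.state();s.log.append((round(float(np.degrees(q[0])),1),round(float(q[1]),1),round(float(q[2]),1),bool(hit)));return hit,q
E
python3 - <<'E'
from h import *
a=np.radians(-60.2);p=env.observe()["eef_pos"][:2]
k=Crank(p-.048*np.array([np.cos(a),np.sin(a)]))
prev,tot,st=k.state()[0],0,""
while tot<np.radians(2.7*360) and k.state()[3]<34:
    hit,q=k.step(np.radians(12),.045,10.5)
    d=(q[0]-prev+np.pi)%(2*np.pi)-np.pi;tot+=d;prev=q[0]
    if abs(q[1])>14 or abs(q[2])>14: st="abort";break
    if hit and -q[2]>8:
        env.pause(.15);q2=k.state();print("stop?",q2)
        if -q2[2]>7.5: st="stop";break
print(st,np.degrees(tot),k.c,k.state());print(k.log)
json.dump(dict(c=list(k.c),tot=tot),open("st.json","w"))
E
```

```text
stop? (np.float64(1.923511371674705), np.float64(0.7230083096252073), np.float64(-8.348720655870657), 22.7167, array([-0.34544698,  0.93843827]))
stop 530.702103483712 [0.62245936 0.09345322] (np.float64(1.923511371674705), np.float64(0.7230083096252073), np.float64(-8.348720655870657), 22.7167, array([-0.34544698,  0.93843827]))
[(-47.6, 2.6, 0.7, False), (-35.4, 3.9, -3.4, False), (-23.4, 5.6, -3.5, False), (-11.4, 5.5, -3.4, False), (0.6, 5.1, -3.5, False), (12.7, 4.7, -3.1, False), (24.8, 5.5, -3.4, False), (36.8, 5.3, -3.4, False), (48.9, 3.5, -2.3, False), (60.8, 4.2, -3.2, False), (72.5, 4.7, -2.3, False), (84.2, 4.5, -3.1, False), (95.9, 3.8, -3.1, False), (107.9, 2.5, -2.9, False), (119.9, 1.4, -3.4, False), (132.0, 1.1, -3.4, False), (144.0, -0.7, -3.3, False), (156.0, 0.1, -3.6, False), (168.0, -0.6, -3.0, False), (-180.0, -0.2, -2.5, False), (-168.0, 0.3, -3.9, False), (-156.1, -1.2, -3.3, False), (-144.1, 0.0, -3.2, False), (-132.1, 0.9, -3.8, False), (-120.2, 0.6, -3.0, False), (-108.2, -0.0, -4.5, False), (-96.2, -0.0, -3.0, False), (-84.2, -0.1, -3.6, False), (-72.2, 0.5, -3.1, False), (-60.2, 0.2, -3.1, False), (-48.1, 0.6, -2.4, False), (-36.0, -0.3, -3.1, False), (-24.0, 0.6, -2.8, False), (-11.9, -0.6, -2.2, False), (0.1, 0.1, -2.2, False), (12.1, 0.3, -2.5, False), (24.2, -0.6, -2.8, False), (36.2, 0.7, -2.2, False), (48.2, -0.2, -1.7, False), (60.2, 0.4, -2.1, False), (72.2, 1.8, -3.3, False), (84.2, 0.6, -3.0, False), (96.3, -0.5, -2.4, False), (108.0, -0.2, -4.5, False), (110.5, 0.1, -9.4, True)]
```

Run:
```python
from h import *
s=json.load(open("st.json"));k=Crank(s["c"])
h,q=k.step(np.radians(2),.02,10.5);env.pause(.15);print(h,k.state());json.dump(dict(c=list(k.c),stop=float(k.state()[0])),open("st.json","w"))
O=[]
for n in("top","side"):
    im=grab(n,8);np.save(n+"3.npy",im);old=np.load(n+"1.npy");row=[]
    for i in(old,im):
        if n=="top": r=rect(n,i,.045,.115,-.055,.035,.065,4400)
        else:
            c=proj(n,[wd(.085,-.02,.05)])[0].round().astype(int);x0,y0=c-[25,19];r=cv2.resize(i[y0:y0+38,x0:x0+50],None,fx=8,fy=8,interpolation=cv2.INTER_CUBIC)
        row.append(cv2.resize(cv2.normalize(r,None,0,255,cv2.NORM_MINMAX),(398,300)))
    O.append(np.hstack(row))
    if n=="side":print(x0,y0)
cv2.imwrite("pics/cmp.png",np.clip(np.vstack(O),0,255).astype(np.uint8))
```

```text
False (np.float64(1.9306802801035712), np.float64(-0.23544649174100837), np.float64(-10.108005247631768), 23.1167, array([-0.35216562,  0.9359377 ]))
336 185
```

View pics/cmp.png

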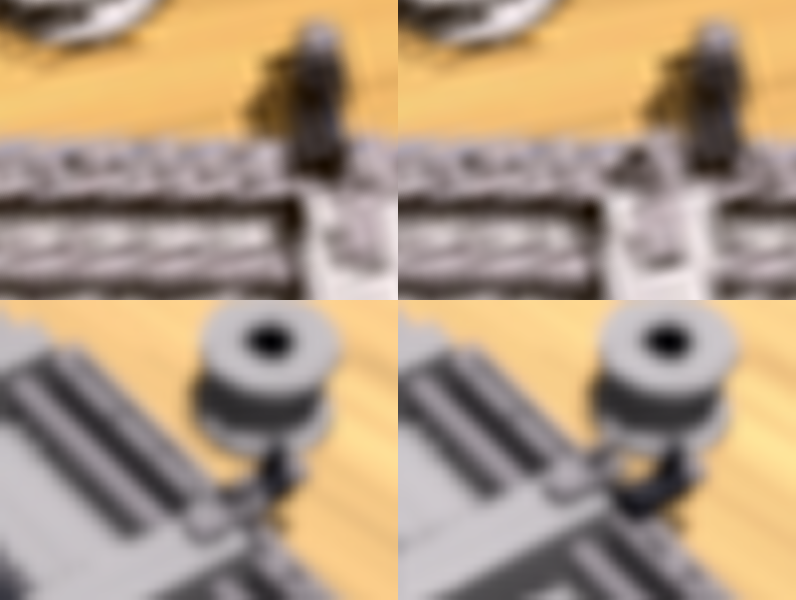

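Run:
```python
from h import *
def tri(rc,sp):
    P=wd(.115-rc[1]/4422,.035-rc[0]/4422,.065);o1=C["top"]["origin"];d1=P-o1;d1/=np.linalg.norm(d1)
    u=336+(sp[0]+.5)/7.96-.5-1.33;v=185+(sp[1]-300+.5)/7.9-.5
    o2,d2=ray("side",u,v);d2=d2/np.linalg.norm(d2)
    s=np.linalg.lstsq(np.c_[d1,-d2],o2-o1,rcond=None)[0];a,b=o1+s[0]*d1,o2+s[1]*d2
    return fx((a+b)/2).round(4),((a+b)/2)[2].round(4),np.linalg.norm(a-b).round(4)
print("clip",tri((320,38),(675-398,450)));print("ptr after",tri((262,145),(610-398,452)));print("ptr before",tri((358,160),(250,490)))
# correlation: rail displacement in rectified top (rows of rail end, z=.05)
a,b=[rect("top",np.load(f"top{i}.npy"),-.02,.085,-.09,.06,.055,4000).mean(2).astype(np.float32) for i in(1,3)]
# rail: template from 'before' y in[-.055,-.02]
c0,c1=int((.06+.012)*4000),int((.06+.06)*4000)
t=a[40:200,c0:c1];r=cv2.matchTemplate(b[40:200],t,cv2.TM_CCOEFF_NORMED)[0];j=r.argmax();print("shift mm",(c0-j)/4,r.max())
# profile printed: columns darkness of clip (x .095-.104) & pointer
for i in(1,3):
    im=np.load(f"top{i}.npy");
    for nm,x0,x1 in(("clip",.092,.100),("clipTop",.103,.108),("ptr",.066,.074),("ptrTip",.078,.086)):
        print(i,nm,rect("top",im,x0,x1,-.055,.0,.065,1000).mean((0,2)).round().astype(int).tolist())
```

```text
clip (array([ 0.1059, -0.0355]), np.float64(0.0546), np.float64(0.0072))
ptr after (array([ 0.0831, -0.0233]), np.float64(0.0561), np.float64(0.003))
ptr before (array([ 0.0808, -0.0458]), np.float64(0.0569), np.float64(0.0001))
shift mm 22.25 0.9505401
1 clip [137, 137, 137, 137, 137, 137, 137, 137, 137, 137, 137, 137, 137, 137, 137, 137, 136, 137, 137, 137, 136, 134, 128, 119, 111, 102, 94, 88, 85, 81, 78, 76, 73, 70, 69, 69, 69, 69, 71, 74, 76, 82, 91, 101, 112, 121, 127, 130, 133, 134, 133, 132, 132, 132, 132]
1 clipTop [136, 137, 138, 137, 137, 136, 136, 136, 136, 136, 136, 136, 136, 136, 136, 136, 136, 136, 136, 136, 136, 136, 136, 135, 135, 135, 134, 132, 130, 126, 121, 116, 110, 108, 108, 111, 115, 117, 117, 117, 118, 121, 124, 128, 132, 135, 136, 138, 137, 137, 137, 137, 137, 137, 137]
1 ptr [104, 102, 103, 105, 107, 110, 113, 115, 115, 113, 111, 109, 109, 109, 108, 109, 111, 112, 112, 110, 107, 106, 107, 109, 110, 112, 113, 111, 108, 103, 97, 95, 99, 105, 112, 117, 120, 119, 116, 112, 109, 108, 111, 115, 117, 117, 119, 121, 122, 124, 126, 129, 132, 134, 134]
1 ptrTip [129, 
[... 665 characters left out ...]
149, 147, 144, 140, 135, 128, 122, 119, 120, 123, 128, 130, 130, 129, 131, 134, 138, 142, 147, 149, 151, 153, 153, 152, 152, 152, 152, 152, 152]
3 ptr [116, 113, 114, 116, 118, 121, 125, 126, 125, 126, 128, 129, 132, 134, 134, 133, 134, 132, 128, 123, 120, 119, 119, 122, 128, 134, 140, 144, 146, 147, 147, 147, 147, 147, 143, 138, 132, 124, 117, 113, 112, 111, 111, 111, 111, 111, 110, 109, 110, 110, 113, 118, 123, 126, 128]
3 ptrTip [143, 145, 147, 148, 147, 145, 144, 143, 143, 144, 145, 147, 149, 149, 147, 145, 142, 139, 135, 130, 128, 129, 130, 132, 133, 132, 130, 126, 120, 111, 104, 97, 90, 87, 86, 85, 85, 85, 86, 86, 87, 93, 104, 115, 126, 135, 140, 144, 147, 149, 149, 150, 150, 150, 149]
```

The top half shows the clip centred at column 320, with the pointer at about 358 before and 262 after. So the rail now sits about 13 mm past the clip, after about 22 mm of travel. Winding back to just short of the clip.

Run:
```python
from h import *
s=json.load(open("st.json"));k=Crank(s["c"]);prev,tot=k.state()[0],0;goal=-np.radians(317)
while tot>goal+.005:
    hit,q=k.step(max(-np.radians(12.2),goal-tot),.05,12)
    tot+=(q[0]-prev+np.pi)%(2*np.pi)-np.pi;prev=q[0]
    if abs(q[1])>14 or abs(q[2])>14: print("abort");break
print(np.degrees(tot),k.state());print([l[:3] for l in k.log])
s.update(c=list(k.c),tot=float(tot));json.dump(s,open("st.json","w"))
O=[]
for n in("top","side"):
    im=grab(n,8);np.save(n+"4.npy",im)
    if n=="top": r=rect(n,im,.045,.115,-.055,.035,.065,4400)
    else: r=cv2.resize(im[185:223,336:386],None,fx=8,fy=8,interpolation=cv2.INTER_CUBIC)
    O.append(cv2.resize(cv2.normalize(r,None,0,255,cv2.NORM_MINMAX),(398,300)))
cv2.imwrite("pics/cmp2.png",np.clip(np.hstack(O),0,255).astype(np.uint8))
a,b=[rect("top",np.load(f"top{i}.npy"),-.02,.085,-.09,.06,.055,4000).mean(2).astype(np.float32) for i in(3,4)]
for w in((.055,-.045),):
  for (y1,y0) in((.01,-.04),(.0,-.045)):
    c0,c1=int((.06-y1)*4000),int((.06-y0)*4000)
    t=a[20:150,c0:c1];r=cv2.matchTemplate(b[20:150],t,cv2.TM_CCOEFF_NORMED)[0];j=r.argmax();print("shift mm",(c0-j)/4,r.max())
```

```text
-316.95426496430287 (np.float64(2.681810020840209), np.float64(-0.8161871744425259), np.float64(3.141766007888537), 33.175, array([-0.89614898,  0.44375332]))
[(98.6, -0.0, 0.1), (86.3, 0.5, 0.0), (73.6, 0.6, -0.3), (60.9, -0.9, 0.1), (48.7, 1.1, 3.5), (36.6, -1.2, 2.8), (24.4, -0.7, 2.8), (12.2, -0.1, 3.8), (-0.1, 0.5, 3.3), (-12.3, 0.6, 2.7), (-24.5, 0.7, 3.6), (-36.7, 0.1, 3.7), (-49.0, 0.6, 3.5), (-61.2, 0.0, 3.5), (-73.4, 0.4, 2.8), (-85.7, -0.2, 2.9), (-98.0, 0.8, 2.2), (-110.2, -0.2, 3.0), (-122.4, 0.3, 2.0), (-134.6, 0.5, 2.2), (-146.9, 0.6, 2.8), (-159.1, 1.1, 2.8), (-171.4, -0.1, 2.8), (176.4, 0.1, 2.5), (164.2, 0.9, 2.4), (153.7, -0.8, 3.1)]
shift mm -11.5 0.8890145
shift mm -11.5 0.870098
```

View pics/cmp2.png

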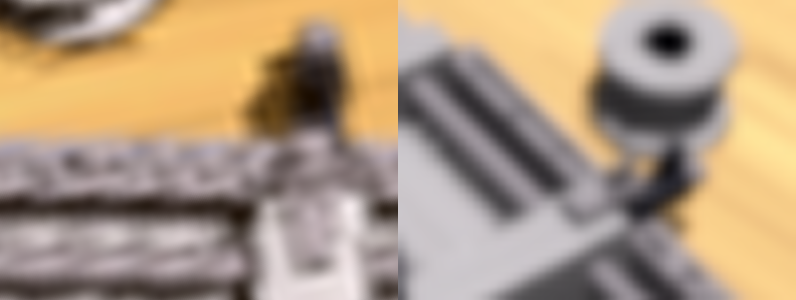

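At this position the top half puts the pointer at about (314, 145) against the clip at 320. That leaves about 1.3 mm, or 29° of crank. I'll finish clockwise and check.

Run:
```python
from h import *
s=json.load(open("st.json"));k=Crank(s["c"])
for d in(15,14):print(k.step(-np.radians(d),.04,12)[1][:4])
s.update(c=list(k.c));json.dump(s,open("st.json","w"))
O=[]
for n in("top","side"):
    im=grab(n,8);np.save(n+"5.npy",im)
    if n=="top":
        r=rect(n,im,.045,.115,-.055,.015,.065,6000);r=cv2.resize(cv2.normalize(r,None,0,255,cv2.NORM_MINMAX),(390,390))
    else:
        r=cv2.resize(im[190:220,350:380],(390,390),interpolation=cv2.INTER_CUBIC);r=cv2.normalize(r,None,0,255,cv2.NORM_MINMAX)
        for y in(-.0373-.004,-.0373,-.0373+.004):
            p=(proj("side",[wd(x,y,.065) for x in(.07,.08,.097,.105)])+[1.33-350+.5,-190+.5])*13
            for a in p: cv2.circle(r,tuple(int(v) for v in a),2,(0,0,255),-1)
    O.append(r)
cv2.imwrite("pics/cmp3.png",np.clip(np.hstack(O),0,255).astype(np.uint8))
a,b=[rect("top",np.load(f"top{i}.npy"),-.02,.085,-.09,.06,.055,4000).mean(2).astype(np.float32) for i in(3,5)]
c0,c1=int(.05*4000),int(.1*4000);r=cv2.matchTemplate(b[20:150],a[20:150,c0:c1],cv2.TM_CCOEFF_NORMED)[0];print("shift",(c0-r.argmax())/4)
```

```text
(np.float64(2.4189036012303546), np.float64(0.22490852255289379), np.float64(3.340415283020983), 34.4333)
(np.float64(2.174079465480515), np.float64(0.3318357965582433), np.float64(2.514323516456579), 34.875)
shift -13.0
```

View pics/cmp3.png

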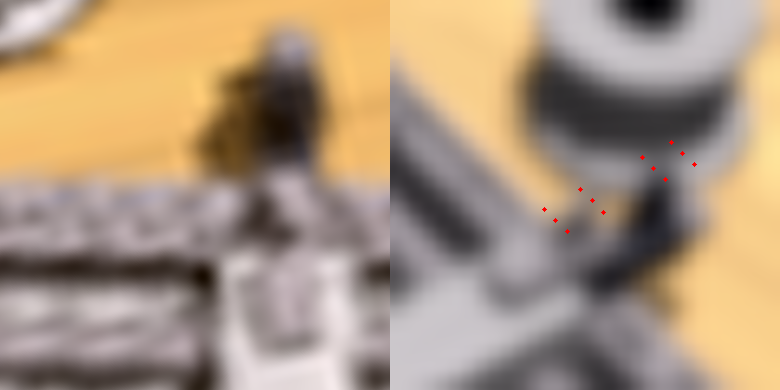

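The picture shows the pointer block and tip at column 286-288 directly under the clip fin at column 290, so they line up within about 0.5 mm in the top view. The side view is ambiguous, so I'll check with the depth data.

Run:
```python
from h import *
def pts(n,d):
    c=C[n];v,u=np.mgrid[:400,:640];q=np.stack([(u-c["cx"])/c["fx"]*d,(v-c["cy"])/c["fy"]*d,d],-1)[d>0]
    P=R.from_rotvec(c["orientation"]).apply(q)+c["origin"];F=(P[:,:2]-M)@RF;return np.c_[F,P[:,2]]*1e3
for n in("top","side"):
    for nm,d in(("old",np.load(n+"0.npz")["d"]),("new",imaging.camera(n)[1])):
        p=pts(n,d);m=(p[:,0]>60)&(p[:,0]<120)&(p[:,1]>-60)&(p[:,1]<-15)&(p[:,2]>46)&~((p[:,0]>106)&(p[:,1]>-28))
        print(n,nm,p[m].round().astype(int).tolist())
```

```text
top old [[109, -33, 52], [111, -39, 47], [104, -37, 60], [100, -34, 60], [104, -37, 47], [105, -40, 47], [98, -35, 57], [96, -32, 49], [95, -36, 53], [92, -36, 53], [88, -31, 50], [90, -40, 51], [86, -41, 56], [83, -32, 46], [84, -35, 46], [84, -41, 52], [82, -45, 60], [85, -48, 52], [80, -42, 54], [78, -45, 63], [79, -48, 61], [78, -43, 50], [74, -46, 65], [78, -49, 55], [73, -34, 47], [72, -37, 53], [73, -40, 52], [74, -43, 53], [73, -47, 57], [75, -50, 54], [70, -35, 47], [70, -38, 48], [69, -41, 57], [70, -44, 54], [71, -47, 54], [72, -50, 51], [73, -53, 49], [66, -35, 49], [67, -38, 49], [68, -42, 48], [67, -45, 53], [68, -48, 55], [62, -33, 50], [64, -36, 46], [64, -42, 52], [64, -45, 54], [65, -48, 52], [67, -52, 46], [67, -55, 51], [67, -58, 53], [61, -37, 46], [60, -43, 52], [61, -46, 54], [64, -55, 49]]
top new [[110, -33, 48], [105, -37, 54], [102, -31, 51], [99, -35, 64], [105, -40, 47], [99, -32, 48], [98, -35, 57], [100, -41, 53], [96, -32, 47], [93, -36, 61], [97, -39, 51], [92, -30, 50], [90, -34, 47], [89, -40, 54], [84, -31, 54], [82, -35, 65], [85, -38, 54], [82, -
[... 2009 characters left out ...]
0, 48], [101, -42, 48], [104, -43, 47], [106, -44, 47], [75, -28, 47], [74, -34, 53], [74, -38, 56], [76, -40, 57], [79, -41, 56], [83, -41, 54], [84, -43, 55], [86, -45, 55], [66, -34, 54], [68, -36, 54], [73, -36, 51], [73, -39, 54], [76, -40, 53], [79, -41, 53], [79, -45, 55], [83, -45, 53], [89, -43, 47], [62, -35, 53], [64, -38, 54], [67, -38, 53], [68, -42, 56], [71, -42, 54], [74, -42, 52], [77, -44, 51], [81, -44, 49], [61, -41, 55], [64, -42, 54], [66, -44, 55], [69, -45, 54], [74, -44, 49], [64, -43, 51], [66, -44, 50], [69, -44, 49], [73, -45, 47], [74, -47, 48], [64, -43, 47], [64, -47, 51], [68, -46, 47], [69, -49, 49], [73, -49, 46], [75, -52, 48], [61, -47, 48], [65, -50, 48]]
```

Depth puts the pointer and clip ridges together: both at y ≈ -35.5 mm in the top camera, both at -39.4 mm in the side camera. Releasing the crank and locating the lever.

```bash
cat >> h.py <<'E'
def pts(n,d):
    c=C[n];v,u=np.mgrid[:400,:640];q=np.stack([(u-c["cx"])/c["fx"]*d,(v-c["cy"])/c["fy"]*d,d],-1)[d>0]
    P=R.from_rotvec(c["orientation"]).apply(q)+c["origin"];F=(P[:,:2]-M)@RF;return np.c_[F,P[:,2]]*1e3
E
python3 - <<'E'
from h import *
p=env.observe()["eef_pos"];print("before release",env.observe()["force"])
command_gripper(.038,20);env.move_l([p[0],p[1],.2],feed=.15)
command_gripper(0.0,20);o=env.observe();print(o["time"],o["eef_pos"],o["gripper_width"])
print("handle true fix at grip",fx([.6416,.0491]),"hub fix",fx(json.load(open("st.json"))["c"]))
for n in("top","side"):
    for nm,d in(("old",np.load(n+"0.npz")["d"]),("new",imaging.camera(n)[1])):
        q=pts(n,d)
        for nn,b in(("knob",(-100,-50,-30,30,76,100)),("boss",(-55,0,-75,-15,62,100))):
            m=(q[:,0]>b[0])&(q[:,0]<b[1])&(q[:,1]>b[2])&(q[:,1]<b[3])&(q[:,2]>b[4])&(q[:,2]<b[5]);w=q[m]
            print(n,nm,nn,len(w),w.mean(0).round(1) if len(w) else "",w.round().astype(int).tolist() if nn=="knob" else (w.min(0).round(),w.max(0).round()) if len(w) else "")
E
```

```text
before release [-2.59683148 -1.18103779  2.16255622]
37.2333 [0.59471251 0.13277329 0.19970945] -0.00014379479164011163
handle true fix at grip [0.02974152 0.08839842] hub fix [0.00122976 0.12735913]
top old knob 24 [-80.4  -7.3  91.3] [[-72, -7, 94], [-76, -2, 94], [-76, -5, 93], [-75, -8, 95], [-75, -11, 96], [-80, 1, 93], [-79, -2, 90], [-78, -5, 90], [-78, -8, 93], [-75, -14, 85], [-83, 0, 92], [-82, -3, 94], [-81, -6, 92], [-81, -9, 94], [-80, -12, 92], [-79, -15, 89], [-84, -3, 88], [-84, -7, 92], [-84, -10, 95], [-83, -13, 94], [-80, -15, 78], [-86, -4, 80], [-88, -7, 96], [-87, -10, 93]]
top old boss 62 [-35.7 -40.8  68.5] (array([-55., -55.,  62.]), array([-21., -22.,  77.]))
top new knob 23 [-80.5   3.1  92.4] [[-76, 7, 99], [-74, 5, 91], [-73, 2, 87], [-73, -1, 93], [-79, 10, 95], [-79, 7, 97], [-78, 4, 95], [-77, 1, 91], [-77, -2, 98], [-82, 9, 96], [-81, 7, 93], [-81, 4, 94], [-80, 0, 97], [-79, -2, 92], [-84, 9, 87], [-84, 6, 89], [-83, 3, 90], [-83, 0, 98], [-87, 5, 89], [-87, 2, 97], [-86, -1, 93], [-84, -3, 83], [-87, -1, 78]]
top new boss 64 [-35.5 -31.1  68.2] (arr
[... 975 characters left out ...]
, 0, 95], [-72, -2, 96], [-82, 3, 93], [-79, 2, 93], [-78, -1, 95], [-76, -3, 95], [-73, -2, 93], [-84, -1, 94], [-82, -2, 93], [-81, -6, 97], [-78, -5, 94], [-74, -5, 92], [-71, -5, 90], [-85, -1, 91], [-83, -4, 93], [-81, -6, 93], [-79, -7, 93], [-75, -6, 89], [-71, -5, 86], [-86, -4, 91], [-83, -3, 88], [-82, -7, 91], [-80, -9, 91], [-76, -7, 87], [-72, -5, 82], [-85, -1, 82], [-84, -4, 85], [-82, -6, 86], [-81, -9, 88], [-77, -8, 84], [-72, -4, 77], [-86, -2, 80], [-85, -5, 83], [-82, -7, 83], [-80, -8, 82], [-76, -6, 78], [-85, -5, 78], [-82, -7, 78], [-80, -7, 77], [-78, -10, 79], [-86, -7, 77]]
side new boss 87 [-35.5 -35.1  68.3] (array([-55., -50.,  63.]), array([-19., -16.,  73.]))
```

Run:
```python
from h import *
piv=np.array([-.030,-.0358]);K=np.array([-.0798,.0034]);f0=np.arctan2(*(K-piv)[::-1]);print(np.degrees(f0),np.hypot(*(K-piv)))
def pose(f,back,z):
    r=np.array([np.cos(f),np.sin(f)]);t=np.array([-r[1],r[0]])
    return wd(*(piv+.062*r-back*t),z),down(f+TH),RF@t,RF@r
P,rot,t,r=pose(f0,.045,.2);env.move_to(P,rot)
env.move_l(pose(f0,.045,.075)[0],feed=.12,max_force=6);env.pause(.1)
F=env.observe()["force"].copy();log=[]
print("approach hit",env.move_l(pose(f0,.02,.075)[0],feed=.06,max_force=6))
f=f0;res="end"
while f<f0+np.radians(86):
    f+=np.radians(5);P,rot,t,r=pose(f,.018,.075)
    base=(env.observe()["force"]-F)[:2]
    hit=env.move_l(P,feed=.04,rot=rot,max_force=max(3,9-np.hypot(*base)))
    o=env.observe();g=(o["force"]-F)[:2];log.append((round(np.degrees(f-f0)),round(float(g@t),1),round(float(g@r),1),bool(hit)))
    if hit and -(g@t)>6: res="stop";break
    if np.hypot(*g)>15: res="abort";break
print(res,log,o["time"],o["eef_pos"],fx(o["eef_pos"]))
json.dump(dict(f=float(f),f0=float(f0)),open("lev.json","w"))
```

```text
141.7919973008677 0.06337728299635445
approach hit False
stop [(5, 0.7, 0.5, False), (10, 0.1, 1.2, False), (15, 0.5, 0.7, False), (20, 0.3, 0.7, False), (25, 0.3, 0.6, False), (30, 0.2, 0.3, False), (35, 0.2, 1.4, False), (40, 0.0, 1.6, False), (45, -1.2, 1.0, False), (50, -0.2, 0.5, False), (55, -0.2, -0.4, False), (60, -0.1, 1.2, False), (65, -0.4, 1.8, False), (70, -4.7, 0.2, False), (75, -8.9, -0.7, True)] 45.225 [ 0.49074771 -0.06302083  0.07419849] [-0.09360706 -0.05342056]
```

Run:
```python
from h import *
l=json.load(open("lev.json"));f=l["f"];r=np.array([np.cos(f),np.sin(f)]);t=RF@np.array([-r[1],r[0]])
p=env.observe()["eef_pos"];b=np.r_[p[:2]-t*.03,p[2]]
env.move_l(b,feed=.1);env.move_l([b[0],b[1],.25],feed=.15)
env.move_l([.42,.15,.25],feed=.2)
o=env.observe();print(o["time"],o["force"])
for n in("top","side"):
    im,d=imaging.camera(n);q=pts(n,d)
    m=(q[:,0]>-120)&(q[:,0]<-55)&(q[:,1]>-110)&(q[:,1]<30)&(q[:,2]>76)&(q[:,2]<100);print(n,"knob",m.sum(),q[m].mean(0).round(1))
    m=(q[:,0]>72)&(q[:,0]<106)&(q[:,1]>-60)&(q[:,1]<-15)&(q[:,2]>56);w=q[m];print("ptr",w[w[:,0]<85].mean(0).round(1),"clip",w[w[:,0]>91].mean(0).round(1))
    np.save(n+"6.npy",im)
t=cv2.resize(np.load("top6.npy")[155:245,260:385],None,fx=3.1,fy=3.1,interpolation=cv2.INTER_CUBIC);s=cv2.resize(np.load("side6.npy")[150:285,270:405],(390,390),interpolation=cv2.INTER_CUBIC)
t=cv2.copyMakeBorder(t,0,390-t.shape[0],0,0,0);cv2.imwrite("pics/fin.png",np.hstack([t,s]))
```

```text
48.1333 [0.20294427 0.4039751  0.33058769]
top knob 22 [-84.1 -67.1  92.9]
ptr [ 78.1 -35.   62.8] clip [ 98.9 -35.5  58.8]
side knob 47 [-83.7 -73.5  89. ]
ptr [ 78.3 -40.1  62.1] clip [101.1 -40.5  60.5]
```

View pics/fin.png

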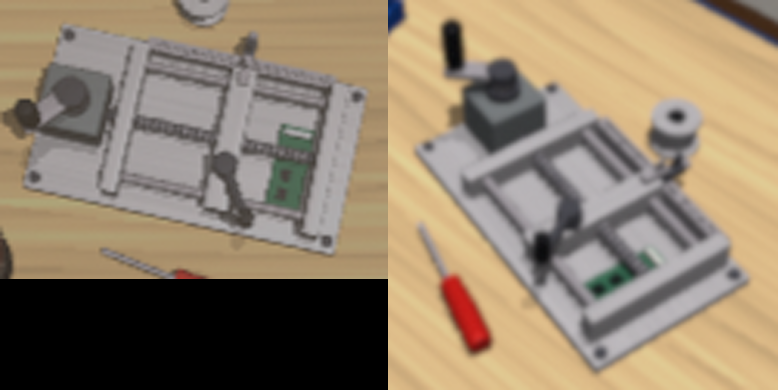

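The picture shows the lever swung to the -y side, the pointer in line with the clip and the crank left in place. The knob's 70.3 mm chord corresponds to 1.2 rad, so the lever is home.

```bash
python3 -c "
from workcell import hand_in
print(hand_in())"
```

```text
the job is handed in; nothing more can be done
None
```

I handed the job in at about 48 s. The rail was wound firmly to its end stop (about 10 N), then back clockwise until pointer and clip agreed to about 0.5 mm by depth. The clamp lever measured 1.2 rad, fully home, and the arm is clear of everything; the hand-in call gave no verdict.

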